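# Unlock and push the drives out of a scrap tower PC

## Task

Strip the drive bays of the tower PC lying open on the bench, pressing and pushing with the closed fingertips and lifting nothing. Take the optical drive first: press down the raised front end of its bay's rocker lock to release it, then push the drive from behind towards the front of the case until its face stands about 40 mm out of the front. Then do the same with the hard disk in its frame; leave the card reader in, locked, and everything else where it is.

Things in the scene. Friction and masses are not known exactly. Their poses are not given: they have to be found in the camera images.
- tower: Midi-tower PC lying on its side, open on top, fixed; 420 (x) by 440 (y) by 186 high, black front. Origin: front face plane, at the middle bay, bench height; x points from the front into the case, y to the case's top, z up. Three 5.25-inch bays side by side at y = 45 (left), 0 (middle), -45 (right), open at front and back, bay floor at height 20.
- roof_edge (a point): Middle of the rear edge of the bays' flat steel roof, tower x 122, y 0, height 170. The roof covers the bays from x 36 to 122 and carries one rocker lock per bay. Behind the bays (x 200 to 285, y -65 to 65) nothing is higher than 70, so closed fingers can come down behind a drive; case walls 186 high at y = 95 and -345, x = 420.
- optical: Optical disc drive, plain steel box, the longest of the three: 200 long, 0.7 kg. On edge in one of the three bays (varies); 40.5 wide (y), 146 high (z), top 166 above the bench. Origin: front face, centre of the lower edge; x points along it into the tower, z up. Slides along x in smooth guides with about 2 N; while locked a pin stops it after about 2 mm.
- hdd: Hard disk in a black open frame (aluminium disk inside), middle length: 180 long, 0.7 kg; frame bar at the rear. On edge in one of the three bays (varies); 40.5 wide (y), 146 high (z), top 166 above the bench. Origin: front face, centre of the lower edge; x points along it into the tower, z up. Slides along x in smooth guides with about 2 N; while locked a pin stops it after about 2 mm.
- reader: Card reader, dark grey plastic box, the shortest: 130 long, 0.3 kg, hardly showing behind the roof. On edge in one of the three bays (varies); 40.5 wide (y), 146 high (z), top 166 above the bench. Origin: front face, centre of the lower edge; x points along it into the tower, z up. Slides along x in smooth guides with about 2 N; while locked a pin stops it after about 2 mm.
- lock_left (a joint): Rocker lock of the left (tower y = 45) bay. 0 = locked: the end towards the tower's front stands up, pin in the drive; 0.36 = released: that end pressed right down, pin out. About 0.05 N m of friction (2 to 4 N on the end), stays where it is left.
- lock_mid (a joint): Rocker lock of the middle (y = 0) bay. 0 = locked: the end towards the tower's front stands up, pin in the drive; 0.36 = released: that end pressed right down, pin out. About 0.05 N m of friction (2 to 4 N on the end), stays where it is left.
- lock_right (a joint): Rocker lock of the right (y = -45) bay. 0 = locked: the end towards the tower's front stands up, pin in the drive; 0.36 = released: that end pressed right down, pin out. About 0.05 N m of friction (2 to 4 N on the end), stays where it is left.
- lock_left_end (a point): Top of the raised front end of the left bay's rocker lock, 3 from its tip, on its centre line. Rocker: black plastic, 56 long (tower x), 24 wide, hinge 25 behind this point. Locked, this point is 187 above the bench; fully pressed, 178. Steel roof at 170 around it; the tower's front rim (186 high) ends 31 in front of it.
- lock_mid_end (a point): Top of the raised front end of the middle bay's rocker lock, 3 from its tip, on its centre line. Rocker: black plastic, 56 long (tower x), 24 wide, hinge 25 behind this point. Locked, this point is 187 above the bench; fully pressed, 178. Steel roof at 170 around it; the tower's front rim (186 high) ends 31 in front of it.
- lock_right_end (a point): Top of the raised front end of the right bay's rocker lock, 3 from its tip, on its centre line. Rocker: black plastic, 56 long (tower x), 24 wide, hinge 25 behind this point. Locked, this point is 187 above the bench; fully pressed, 178. Steel roof at 170 around it; the tower's front rim (186 high) ends 31 in front of it.
- screwdriver: Grey-handled screwdriver, 200 long, lying on the bench beside the case's top side. Origin: its middle, underneath.
- bowl: Steel screw bowl, 68 across, 28 high, on the power supply inside the case. Origin: centre of the underside.
- fan: Black case fan, 92 square, 25 thick, lying on the small-drive cage next to the right bay, its top at 145. Origin: centre of the underside.
- bare_drive: Bare 3.5-inch disk, 147 by 102 by 26, on the bench beside the case's bottom side. Origin: centre of the underside.
- pliers: Red-handled pliers, 170 long, on the floor of the case in front of the power supply. Origin: near the pivot, underneath.
- heatsink: Aluminium heat sink, 80 square, 38 high, on the bench beside the case's top side. Origin: centre of the underside.
There are look-alikes about, which are no part of the job. What is shaped like the hdd but blue is not meant.

How it is judged:
By the outcome, as a careful person would: the job done as asked, in the order asked, and still so for the second after the job is handed in, with the robot touching nothing.
It also fails if it takes over 53 s, if anything falls off the work surface, if the arm or the gripper's body presses on something with over 40 N, if the wrist force passes 120 N, or if a joint passes its speed limit or range.

## Robot

A 6-joint arm with a two-finger parallel gripper is mounted at the origin on the work surface. World frame = base frame: x ahead of the robot, y to its left, z up, the work surface at z = 0. Lengths are in mm, angles in degrees, forces in N, time in s.
With the tool pointing down it reaches from about 300 to 850 mm from the base axis. Payload 4.2 kg.
Tool frame: the origin (TCP) lies at the very end of the fingers, on their centre line; the grasp point (between the pads) lies 19 mm behind it; z points along the fingers, y is the line along which they close (so a half turn about z gives the same grasp; the last joint's range is limited). The gripper opens to 91 mm and grips with 3 to 60 N. Pads are 32 mm wide; open, the fingers measure 118 mm over their backs; the gripper's body (76 mm by 178 mm) begins 60 mm behind the grasp point.
Start: joints at [62.682, 18.312, 89.639, -0, 72.044, -1.146], TCP at [253.625, 516.06, 213.976] pointing down, gripper open.
Joint ranges: [-177.97, 177.97], [-48.28, 115.42], [12.27, 149.76], [-77.06, 257.06], [2.81, 150.46], [-146.56, 146.56]. Speed limits (degrees/s): [147.25, 147.25, 180, 180, 180, 180].

## Interface

Orientations are given as [roll, pitch, yaw] about the fixed x, y, z axes, in that order (R = Rz(yaw) Ry(pitch) Rx(roll)).
In Python, from workcell import env, grab_frame gives the robot as it stands. The module is installed in compiled form; this text tells all that it offers.
- The arm moves only by the tool move_arm, never from a script. Its argument "plan" is a list of rows, each an object of numbers: "tx", "ty", "tz": the shift along the tool's x, y, z in cm; "wx", "wy", "wz": the turn, a rotation vector about the tool's x, y, z in rad. In form: [{"tx": .., "ty": .., "tz": .., "wx": .., "wy": .., "wz": ..}, ...]. A call has 1 to 12 rows; each row shifts and turns the commanded pose from where the row before left it, along the tool's axes as they then stand; what a row does not reach is not made up. A row lasts 1/12 s, in which the tool goes at most 41.7 mm and 7.16 degrees, less where a joint would pass 70% of its speed; a pose out of reach is approached as far as the arm can. A call is refused whole if a number of a shift passes 4.17 or a number of a turn 0.125, either way. A call with a gripper value outside its range is refused whole. "gripper" is the finger opening in cm, from 0 to 9.12, set as the call begins (left out, the last holds). The fingers move at their own pace and stop on an object; "force" is the grip in N (left out, the last holds). Time passes only in rows, so rows that do not move let the fingers close. It gives the time, the measured TCP pose, the force, the opening and the grip force at its end, in the units of the state.
- env.state(): the state, without advancing time (a new reading comes with each control period).
- grab_frame(name): name is "side" or "top"; returns a dict with "color" (384x512x3 uint8, red, green, blue), "vfov" (degrees; the focal length in pixels is half the picture's height over the tangent of half this angle, whatever the lens; pixels are square), "cx", "cy" (the principal point, pixels), "view" (4x4, takes a point from world to camera coordinates). Camera axes: x right, y up, looking along -z (the intrinsics and any distortion apply to the point x, -y, -z); pixel columns grow to the right and rows downward; lengths in mm; the calibration is good to about 2 mm. A picture is of the moment at which its call begins. There is no depth.
- env.job_done(): hands the job in; it is judged then, once.
The state is a dict: "time_s": time; "qpos": joint angles; "qvel": joint speeds; "effort": joint torques, N m; "ee_pos": TCP position; "ee_rot": TCP orientation; "force": force on the tool from outside, world axes, zero at the start; "torque": the same for the moment, N m; "gripper_width": finger opening in mm; "gripper_force": force on a finger pad.
Only numpy, scipy, OpenCV 4.12 (cv2) and the standard library are available. Lean on these libraries where they do the work, as an engineer would, in place of code of your own. Each camera call takes 0.05 s, during which the arm holds its last target. There are 200 camera calls.

## Working session

There is one attempt and no reset: what is moved stays moved. The work goes in short steps, Python scripts to look and compute and a tool call to move; the robot and the scene stay as the last step left them, time stands still between calls to the robot, and variables do not carry over. Pictures are saved under pics/ and viewed, at most 10 in all, crops included, and the job is handed in when it is done.

Besides the shell and the picture viewer there is one more tool, called after ">>>" by a JSON object that holds its "fn" and its "kwargs", one argument or row to a line. move_arm: Moves the arm, as the interface text tells. Its arguments: {"type":"object","properties":{"plan":{"type":"array","items":{"type":"object","properties":{"tx":{"type":"number"},"ty":{"type":"number"},"tz":{"type":"number"},"wx":{"type":"number"},"wy":{"type":"number"},"wz":{"type":"number"}}}},"gripper":{"type":"number"},"force":{"type":"number"}},"required":["plan"]}

```bash
mkdir -p pics; cat > h.py <<'E'
import numpy as np, cv2
from workcell import env, grab_frame
def cam(n):
    f=grab_frame(n); H=f["color"].shape[0]; f["f"]=H/2/np.tan(np.radians(f["vfov"])/2); return f
def proj(f,p):
    p=np.atleast_2d(p).astype(float); c=(f["view"]@np.c_[p,np.ones(len(p))].T).T
    return np.c_[f["cx"]+f["f"]*c[:,0]/-c[:,2], f["cy"]+f["f"]*-c[:,1]/-c[:,2]]
def ray(f,u,v):
    d=np.array([(u-f["cx"])/f["f"],-(v-f["cy"])/f["f"],-1.]); R=f["view"][:3,:3]; t=f["view"][:3,3]
    return -R.T@t, R.T@d
def onz(f,u,v,z):
    o,d=ray(f,u,v); return o+d*(z-o[2])/d[2]
def tri(f,a,g,b):
    o,d=ray(f,*a); p,e=ray(g,*b); d/=np.linalg.norm(d); e/=np.linalg.norm(e)
    s=np.linalg.lstsq(np.c_[d,-e],p-o,rcond=None)[0]; A=o+d*s[0]; B=p+e*s[1]; return (A+B)/2,np.linalg.norm(A-B)
E
python3 - <<'E'
from h import *
s=env.state(); print(s)
for n in("top","side"):
    f=cam(n); print(n,{k:v for k,v in f.items() if k!="color"}); cv2.imwrite(f"pics/{n}0.png",cv2.resize(f["color"][:,:,::-1],(800,600),interpolation=cv2.INTER_CUBIC)); np.save(n+"0.npy",f,allow_pickle=True)
E
```

```text
{'time_s': 0.0, 'qpos': array([ 6.26814701e+01,  1.83518158e+01,  8.97063928e+01, -1.89464507e-03,
        7.20435619e+01, -1.14671965e+00]), 'qvel': array([ 0.04451095,  0.02751989, -0.04425076,  0.04811583, -0.08579737,
       -0.01759093]), 'effort': array([ 4.16696439e-04, -4.12467599e+01, -2.31975603e+01,  7.28271296e-02,
        4.55469999e-02, -1.35357832e-04]), 'ee_pos': array([253.39638371, 515.59207286, 213.11861935]), 'ee_rot': array([-1.79898214e+02, -2.35745357e-04,  1.53828775e+02]), 'force': array([0.51529939, 0.55503802, 0.8073286 ]), 'torque': array([-0.02042974,  0.00974235,  0.01516631]), 'gripper_force': 0.0, 'gripper_width': 90.69450728644047}
top {'vfov': 46.016506198315625, 'cx': 249.69268025779414, 'cy': 195.40203189159635, 'view': array([[ 2.85988051e-02, -9.99506988e-01, -1.29572147e-02,
        -2.06562503e+01],
       [ 9.98054648e-01,  2.78340493e-02,  5.57869565e-02,
        -5.37336191e+02],
       [-5.53988011e-02, -1.45274486e-02,  9.98358616e-01,
        -1.52178759e+03],
       [ 0.00000000e+00,  0.00000000e+00,  0.00000000e+00,
         1.00000000e+00]]), 'f': np.float64(452.1425651474815)}
side {'vfov': 53.258823235334624, 'cx': 261.1998724675926, 'cy': 190.45086908095436, 'view': array([[ 7.97091312e-01, -6.03786369e-01,  9.35210320e-03,
        -4.42239347e+02],
       [ 3.66914651e-01,  4.96568292e-01,  7.86634330e-01,
        -2.98749888e+02],
       [-4.79603044e-01, -6.23587967e-01,  6.17348336e-01,
        -9.29915897e+02],
       [ 0.00000000e+00,  0.00000000e+00,  0.00000000e+00,
         1.00000000e+00]]), 'f': np.float64(382.9240472538613)}
```

View pics/top0.png

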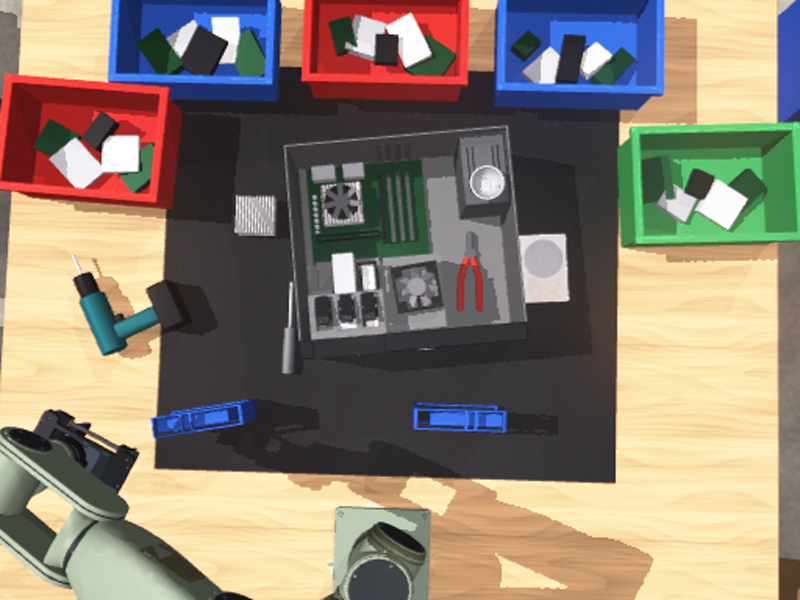

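View pics/side0.png

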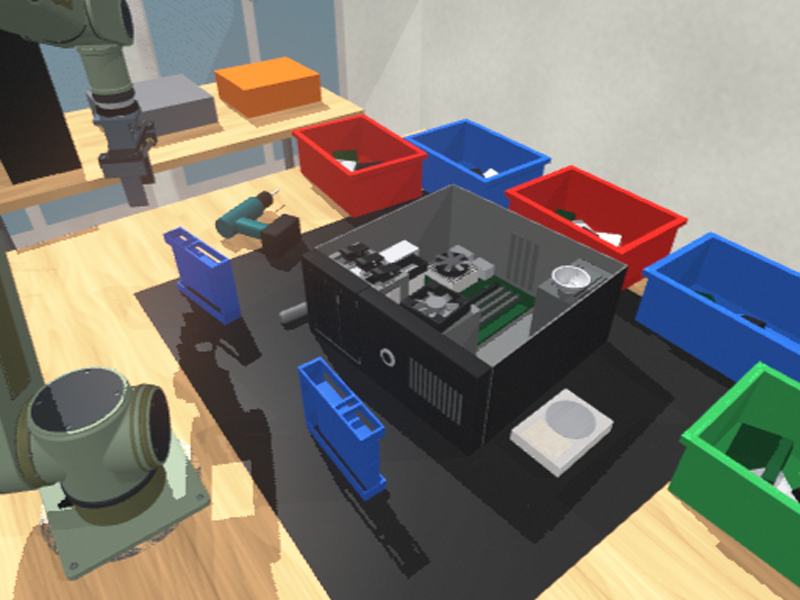

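The top view shows the tower with its front edge at rows 330–355 and its front facing the robot. The three rockers are at about (322,310), (346,308) and (369,306), with a white steel drive behind the middle one at (343,270). Two blue frames stand on the mat at (205,418) and (460,418); these are the look-alikes. I'll crop closer.

```bash
python3 - <<'E'
from h import *
T=np.load("top0.npy",allow_pickle=True).item();S=np.load("side0.npy",allow_pickle=True).item()
a=T["color"][155:230,190:290,::-1]; b=S["color"][145:235,185:305,::-1]
a=cv2.resize(a,None,fx=7,fy=7,interpolation=cv2.INTER_LANCZOS4)
b=cv2.resize(b,None,fx=6.6,fy=6.6,interpolation=cv2.INTER_LANCZOS4)
cv2.imwrite("pics/ct.png",np.clip(a.astype(float)*1.3,0,255));cv2.imwrite("pics/cs.png",np.clip(b.astype(float)*1.5,0,255))
E
```

```text
[ WARN:0@0.539] global loadsave.cpp:1063 imwrite_ Unsupported depth image for selected encoder is fallbacked to CV_8U.
```

View pics/ct.png

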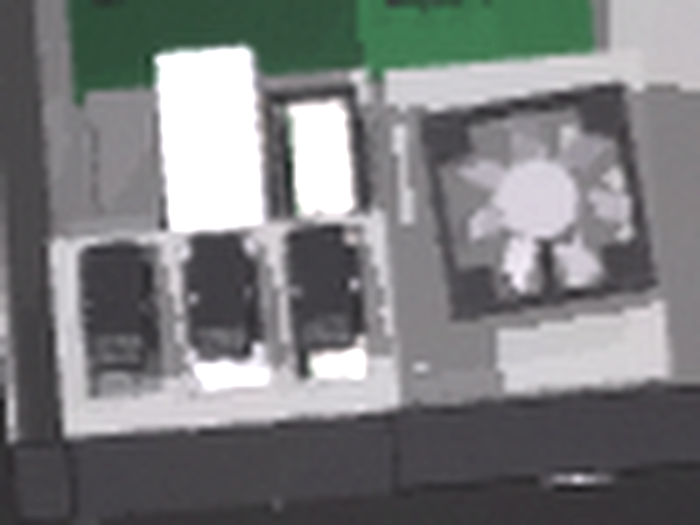

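View pics/cs.png

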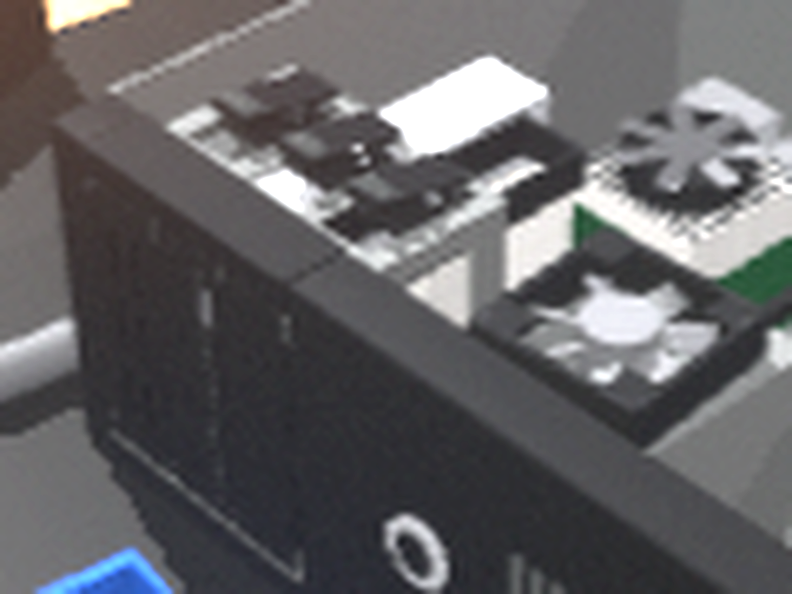

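The crops show the candidates by bay:
- **Left bay:** nothing shows behind the roof, so this is the reader. Its rocker is at top crop (118,315), full pixel (207,200).
- **Middle bay:** a white plain steel box, the longest, with its rear edge at crop (155–252,~50). This is the optical drive.
- **Right bay:** a black frame around aluminium at crop (315,150). This is the hdd.
- **Look-alikes:** the blue frames on the mat at (205,418) and (460,418) of the 800-px picture are not meant.

Next I'll measure the points from both views.

```bash
python3 - <<'E'
from h import *
from scipy.optimize import least_squares
T=np.load("top0.npy",allow_pickle=True).item();S=np.load("side0.npy",allow_pickle=True).item()
t=lambda x,y:(190+x/7-.5,155+y/7-.5); s=lambda x,y:(185+x/6.6-.5,145+y/6.6-.5); w=lambda x,y:(x/1.5625-.5,y/1.5625-.5)
# triangulated checks
for n,a,b in [("opt rear L",t(155,50),s(490,56)),("opt rear R",t(252,44),s(548,90)),("roof rear R",t(382,213),s(507,197)),("hdd rear R",t(370,72),s(585,158)),
  ("case rear L",w(285,146),w(452,186)),("case rear R",w(508,127),w(627,264)),("case front R",w(526,322),w(494,370))]:
    p,g=tri(T,a,S,b); print(n,p.round(1),"gap",g.round(1))
pts=[(w(285,146),420,95,186),(w(508,127),420,-345,186),(t(155,50),200,20.25,166),(t(252,44),200,-20.25,166)]
W=np.array([onz(T,*p,z)[:2] for p,_,_,z in pts]); L=np.array([[x,y] for _,x,y,_ in pts])
f=lambda q:(q[:2]+L@np.array([[np.cos(q[2]),np.sin(q[2])],[-np.sin(q[2]),np.cos(q[2])]])-W).ravel()
r=least_squares(f,[400,0,0.]); print(r.x,np.degrees(r.x[2]),r.fun.round(1)); np.save("pose.npy",r.x)
E
```

```text
opt rear L [629.8 113.1 164.1] gap 1.5
opt rear R [632.7  70.7 166.2] gap 3.0
roof rear R [560.8  10.3 170.5] gap 0.3
hdd rear R [619.5  20.7 161.5] gap 10.0
case rear L [837.2 211.  179.1] gap 3.8
case rear R [ 883.5 -225.7  190.3] gap 1.4
case front R [ 505.8 -270.7  178.7] gap 1.9
[4.31603173e+02 6.97075906e+01 1.08169762e-01] 6.197670843601123 [ 2.1  0.8  1.1 -1.1 -1.9 -1.  -1.3  1.3]
```

```bash
cat >> h.py <<'E'
def tw(x,y,z):
    q=np.load("pose.npy"); c,s=np.cos(q[2]),np.sin(q[2]); return np.array([q[0]+c*x-s*y,q[1]+s*x+c*y,z])
def toT(p):
    q=np.load("pose.npy"); c,s=np.cos(q[2]),np.sin(q[2]); d=np.array(p[:2])-q[:2]; return np.array([c*d[0]+s*d[1],-s*d[0]+c*d[1]])
E
python3 - <<'E'
from h import *
T=np.load("top0.npy",allow_pickle=True).item();S=np.load("side0.npy",allow_pickle=True).item()
print(toT([560.8,10.3]))
out=[]
for f,(x0,y0,w_,h_) in ((T,(193,180,65,50)),(S,(205,150,65,50))):
    k=9; im=np.clip(cv2.resize(f["color"][y0:y0+h_,x0:x0+w_,::-1],None,fx=k,fy=k,interpolation=cv2.INTER_CUBIC).astype(float)*1.6,0,255).astype(np.uint8)
    def P(p): u=proj(f,p)[0]; return tuple(int(v) for v in ((u[0]-x0+.5)*k,(u[1]-y0+.5)*k))
    for y in(45,0,-45):
        cv2.circle(im,P(tw(67,y,187)),3,(0,0,255),-1)
        pts=[P(tw(64,y+12,187)),P(tw(64,y-12,187)),P(tw(120,y-12,173)),P(tw(120,y+12,173))]
        cv2.polylines(im,[np.array(pts)],True,(0,255,255),1)
    for a,b in(((122,-67,170),(122,67,170)),((36,-67,170),(36,67,170))): cv2.line(im,P(tw(*a)),P(tw(*b)),(255,0,255),1)
    out.append(im)
im=np.vstack(out); cv2.imwrite("pics/ov.png",cv2.resize(np.hstack(out),None,fx=.68,fy=.68,interpolation=cv2.INTER_AREA))
E
```

```text
[122.02813674 -73.00832697]
```

View pics/ov.png

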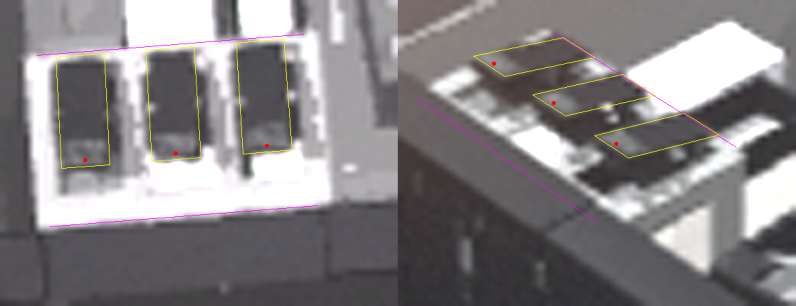

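The overlay agrees with the pictures: the red points (tower x 67) lie on the raised ends in both views, at about (85,160), (175,153) and (267,146). The roof's rear edge comes out at x 122.0, z 170.5. So optical is in the middle bay and hdd in the right one. I'll close the fingers, raise, and turn tool y onto tower y.

>>> {"fn": "move_arm", "kwargs": {
  "plan": [
    {"tz": -1.2,"wz": -0.0942},
    {"tz": -1.2,"wz": -0.0942},
    {"tz": -1.2,"wz": -0.0942},
    {"tz": -1.2,"wz": -0.0942},
    {"tz": -1.2,"wz": -0.0942},
    {"tz": -1.2,"wz": -0.0942},
    {},
    {}
  ],
  "gripper": 0,
  "force": 20
}}

```text
schema error: expected keys tx, ty, tz, wx, wy, wz
```

```bash
cat >> h.py <<'E'
from scipy.spatial.transform import Rotation as Ro
def go(x,y,z):
    s=env.state(); d=tw(x,y,z)-s["ee_pos"]; R=Ro.from_euler("xyz",s["ee_rot"],degrees=True)
    print("t",s["time_s"],"rot",s["ee_rot"].round(2),"tower",toT(s["ee_pos"]).round(1),"z",s["ee_pos"][2].round(1),"F",s["force"].round(2),"w",s["gripper_width"].round(1),"j",s["qpos"].round(0))
    print("tool shift cm",(R.inv().apply(d)/10).round(2))
E
python3 -c "
from h import *
go(65,0,260)"
```

```text
Traceback (most recent call last):
  File "h.py", line 23, in go
    print("t",s["time_s"],"rot",s["ee_rot"].round(2),"tower",toT(s["ee_pos"]).round(1),"z",s["ee_pos"][2].round(1),"F",s["force"].round(2),"w",s["gripper_width"].round(1),"j",s["qpos"].round(0))
                                                                                                                                               ^^^^^^^^^^^^^^^^^^^^^^^^
AttributeError: 'float' object has no attribute 'round'
```

>>> {"fn": "move_arm", "kwargs": {
  "plan": [
    {"tx": 0,"ty": 0,"tz": -1.2,"wx": 0,"wy": 0,"wz": -0.0942},
    {"tx": 0,"ty": 0,"tz": -1.2,"wx": 0,"wy": 0,"wz": -0.0942},
    {"tx": 0,"ty": 0,"tz": -1.2,"wx": 0,"wy": 0,"wz": -0.0942},
    {"tx": 0,"ty": 0,"tz": -1.2,"wx": 0,"wy": 0,"wz": -0.0942},
    {"tx": 0,"ty": 0,"tz": -1.2,"wx": 0,"wy": 0,"wz": -0.0942},
    {"tx": 0,"ty": 0,"tz": -1.2,"wx": 0,"wy": 0,"wz": -0.0942},
    {"tx": 0,"ty": 0,"tz": 0,"wx": 0,"wy": 0,"wz": 0},
    {"tx": 0,"ty": 0,"tz": 0,"wx": 0,"wy": 0,"wz": 0}
  ],
  "gripper": 0,
  "force": 20
}}

```text
time_s: 0.77
ee_pos: [253.6, 516.1, 285.9]
ee_rot: [180.0, 0.0, -173.9]
force: [0.3, -0.8, 0.0]
gripper_width: 40.8
gripper_force: 0.0
```

```bash
sed -i 's/s\["gripper_width"\].round(1)/round(s["gripper_width"],1)/' h.py
python3 -c "
from h import *
go(65,0,260)"
```

```text
t 0.7667 rot [ 1.7997e+02  2.0000e-02 -1.7393e+02] tower [-128.7  463. ] z 285.9 F [ 0.33 -0.82  0.03] w 40.8 j [ 63.  16.  82.   0.  81. -33.]
tool shift cm [-19.47 -46.26   2.57]
```

>>> {"fn": "move_arm", "kwargs": {
  "plan": [
    {"tx": -1.6,"ty": -3.8,"tz": 0,"wx": 0,"wy": 0,"wz": 0},
    {"tx": -1.6,"ty": -3.8,"tz": 0,"wx": 0,"wy": 0,"wz": 0},
    {"tx": -1.6,"ty": -3.8,"tz": 0,"wx": 0,"wy": 0,"wz": 0},
    {"tx": -1.6,"ty": -3.8,"tz": 0,"wx": 0,"wy": 0,"wz": 0},
    {"tx": -1.6,"ty": -3.8,"tz": 0,"wx": 0,"wy": 0,"wz": 0},
    {"tx": -1.6,"ty": -3.8,"tz": 0,"wx": 0,"wy": 0,"wz": 0},
    {"tx": -1.6,"ty": -3.8,"tz": 0,"wx": 0,"wy": 0,"wz": 0},
    {"tx": -1.6,"ty": -3.8,"tz": 0,"wx": 0,"wy": 0,"wz": 0},
    {"tx": -1.6,"ty": -3.8,"tz": 0,"wx": 0,"wy": 0,"wz": 0},
    {"tx": -1.6,"ty": -3.8,"tz": 0,"wx": 0,"wy": 0,"wz": 0},
    {"tx": -1.6,"ty": -3.8,"tz": 0,"wx": 0,"wy": 0,"wz": 0},
    {"tx": -1.6,"ty": -3.8,"tz": 0,"wx": 0,"wy": 0,"wz": 0}
  ]
}}

```text
time_s: 1.77
ee_pos: [493.8, 81.4, 284.8]
ee_rot: [180.0, -0.1, -173.9]
force: [1.2, 0.3, -0.1]
gripper_width: 0.7
gripper_force: 0.0
```

```bash
python3 -c "
from h import *
go(65,0,200)"
```

```text
t 1.7667 rot [ 1.7999e+02 -1.1000e-01 -1.7394e+02] tower [63.1  4.9] z 284.8 F [ 1.15  0.31 -0.07] w 0.7 j [  8.   9.  92.   0.  79. -88.]
tool shift cm [-0.21 -0.5   8.47]
```

>>> {"fn": "move_arm", "kwargs": {
  "plan": [
    {"tx": -0.1,"ty": -0.25,"tz": 2.5,"wx": 0,"wy": 0,"wz": 0},
    {"tx": -0.1,"ty": -0.2,"tz": 2.5,"wx": 0,"wy": 0,"wz": 0},
    {"tx": 0,"ty": 0,"tz": 2.5,"wx": 0,"wy": 0,"wz": 0},
    {"tx": 0,"ty": 0,"tz": 1.3,"wx": 0,"wy": 0,"wz": 0},
    {"tx": 0,"ty": 0,"tz": 0,"wx": 0,"wy": 0,"wz": 0},
    {"tx": 0,"ty": 0,"tz": 0,"wx": 0,"wy": 0,"wz": 0},
    {"tx": 0,"ty": 0,"tz": 0,"wx": 0,"wy": 0,"wz": 0}
  ]
}}

```text
time_s: 2.35
ee_pos: [496.7, 79.4, 198.5]
ee_rot: [180.0, 0.1, -173.8]
force: [0.5, -0.5, -1.4]
gripper_width: 0.2
gripper_force: 0.0
```

```bash
python3 - <<'E'
from h import *
go(65,0,178)
f=cam("side"); S0=np.load("side0.npy",allow_pickle=True).item()
cv2.imwrite("pics/s1.png",cv2.resize(np.hstack([f["color"][90:220,190:300],cam("top")["color"][140:270,190:300]])[:,:,::-1],None,fx=3.6,fy=3.6,interpolation=cv2.INTER_CUBIC))
E
```

```text
t 2.35 rot [ 1.7999e+02  6.0000e-02 -1.7383e+02] tower [65.8  2.6] z 198.5 F [ 0.47 -0.49 -1.36] w 0.2 j [  8.  12. 100.   0.  67. -88.]
tool shift cm [ 0.08 -0.26  2.05]
```

View pics/s1.png

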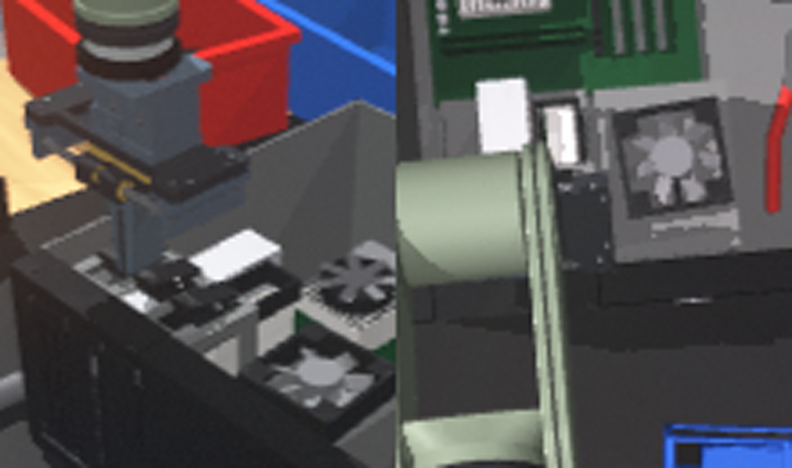

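The side view shows the closed fingers right above the middle rocker's front end at (135,265), and the optical drive behind it. I'll shift 2.5 mm right and press.

>>> {"fn": "move_arm", "kwargs": {
  "plan": [
    {"tx": 0,"ty": -0.25,"tz": 0.5,"wx": 0,"wy": 0,"wz": 0},
    {"tx": 0,"ty": 0,"tz": 0.4,"wx": 0,"wy": 0,"wz": 0},
    {"tx": 0,"ty": 0,"tz": 0.3,"wx": 0,"wy": 0,"wz": 0},
    {"tx": 0,"ty": 0,"tz": 0.3,"wx": 0,"wy": 0,"wz": 0},
    {"tx": 0,"ty": 0,"tz": 0.3,"wx": 0,"wy": 0,"wz": 0},
    {"tx": 0,"ty": 0,"tz": 0.2,"wx": 0,"wy": 0,"wz": 0},
    {"tx": 0,"ty": 0,"tz": 0,"wx": 0,"wy": 0,"wz": 0},
    {"tx": 0,"ty": 0,"tz": 0,"wx": 0,"wy": 0,"wz": 0}
  ]
}}

```text
time_s: 3.12
ee_pos: [495.2, 76.5, 180.7]
ee_rot: [-180.0, -0.1, -173.8]
force: [-10.0, -1.6, 19.7]
gripper_width: 0.6
gripper_force: 10.7
```

```bash
python3 -c "
from h import *
go(65,0,177)"
```

```text
t 3.1167 rot [-1.7999e+02 -6.0000e-02 -1.7379e+02] tower [63.9 -0.1] z 180.7 F [-9.98 -1.62 19.7 ] w 0.6 j [  7.  13. 102.  -0.  65. -89.]
tool shift cm [-0.11  0.01  0.37]
```

The contact force is 20 N at z 180.7. That fits a fully tilted rocker touched by the finger's rear edge. To be sure, I'll press again 8 mm nearer the tip.

>>> {"fn": "move_arm", "kwargs": {
  "plan": [
    {"tx": 0,"ty": 0,"tz": -1.0,"wx": 0,"wy": 0,"wz": 0},
    {"tx": 0.7,"ty": 0,"tz": 0,"wx": 0,"wy": 0,"wz": 0},
    {"tx": 0,"ty": 0,"tz": 0.5,"wx": 0,"wy": 0,"wz": 0},
    {"tx": 0,"ty": 0,"tz": 0.3,"wx": 0,"wy": 0,"wz": 0},
    {"tx": 0,"ty": 0,"tz": 0.2,"wx": 0,"wy": 0,"wz": 0},
    {"tx": 0,"ty": 0,"tz": 0.1,"wx": 0,"wy": 0,"wz": 0},
    {"tx": 0,"ty": 0,"tz": 0,"wx": 0,"wy": 0,"wz": 0},
    {"tx": 0,"ty": 0,"tz": 0,"wx": 0,"wy": 0,"wz": 0}
  ]
}}

```text
time_s: 3.78
ee_pos: [489.3, 76.0, 179.5]
ee_rot: [180.0, 0.1, -173.8]
force: [-8.3, -0.3, 22.1]
gripper_width: 0.0
gripper_force: 11.7
```

```bash
python3 -c "
from h import *
go(57,0,177)"
```

```text
t 3.7833 rot [ 1.7999e+02  6.0000e-02 -1.7379e+02] tower [58.1  0.1] z 179.5 F [-8.32 -0.29 22.06] w 0.0 j [  7.  13. 103.   0.  64. -89.]
tool shift cm [ 0.11 -0.01  0.25]
```

Stop reached at z 179.5, as geometry predicts at that spot. Lift and go behind the optical drive.

>>> {"fn": "move_arm", "kwargs": {
  "plan": [
    {"tx": 0,"ty": 0,"tz": -3,"wx": 0,"wy": 0,"wz": 0},
    {"tx": 0,"ty": 0,"tz": -3,"wx": 0,"wy": 0,"wz": 0},
    {"tx": -2,"ty": 0,"tz": 0,"wx": 0,"wy": 0,"wz": 0},
    {"tx": -3.5,"ty": 0,"tz": 0,"wx": 0,"wy": 0,"wz": 0},
    {"tx": -3.5,"ty": 0,"tz": 0,"wx": 0,"wy": 0,"wz": 0},
    {"tx": -3.5,"ty": 0,"tz": 0,"wx": 0,"wy": 0,"wz": 0},
    {"tx": -3,"ty": 0,"tz": 0,"wx": 0,"wy": 0,"wz": 0},
    {"tx": -2,"ty": 0,"tz": 0,"wx": 0,"wy": 0,"wz": 0},
    {"tx": 0,"ty": 0,"tz": 0,"wx": 0,"wy": 0,"wz": 0},
    {"tx": 0,"ty": 0,"tz": 0,"wx": 0,"wy": 0,"wz": 0}
  ]
}}

```text
time_s: 4.62
ee_pos: [663.7, 94.9, 234.3]
ee_rot: [180.0, -0.2, -173.8]
force: [0.1, -0.2, 0.2]
gripper_width: 0.6
gripper_force: 0.0
```

```bash
python3 - <<'E'
from h import *
go(230,0,135)
f=cam("side"); T=cam("top")
cv2.imwrite("pics/s2.png",cv2.resize(np.hstack([f["color"][100:220,195:295],T["color"][140:260,190:290]])[:,:,::-1],None,fx=4,fy=4,interpolation=cv2.INTER_CUBIC))
E
```

```text
t 4.6167 rot [ 180.     -0.21 -173.79] tower [233.4   0. ] z 234.3 F [ 0.06 -0.23  0.2 ] w 0.6 j [  7.  27.  74.   0.  80. -89.]
tool shift cm [ 0.31 -0.    9.93]
```

View pics/s2.png

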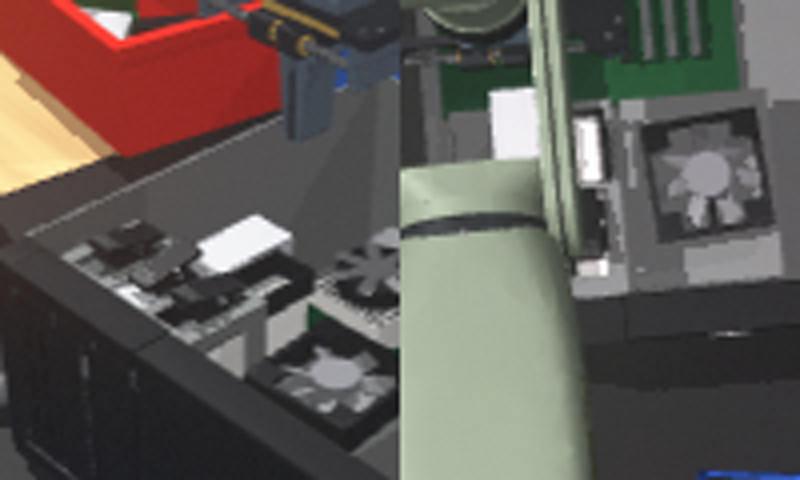

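The side view shows the middle rocker tipped (lighter face at (165,262)), the left and right ones still raised, and the fingers in free space behind the drive. I'll go down and approach to contact.

>>> {"fn": "move_arm", "kwargs": {
  "plan": [
    {"tx": 0,"ty": 0,"tz": 3,"wx": 0,"wy": 0,"wz": 0},
    {"tx": 0,"ty": 0,"tz": 3,"wx": 0,"wy": 0,"wz": 0},
    {"tx": 0,"ty": 0,"tz": 2.5,"wx": 0,"wy": 0,"wz": 0},
    {"tx": 0,"ty": 0,"tz": 1.5,"wx": 0,"wy": 0,"wz": 0},
    {"tx": 0,"ty": 0,"tz": 0,"wx": 0,"wy": 0,"wz": 0},
    {"tx": 0.4,"ty": 0,"tz": 0,"wx": 0,"wy": 0,"wz": 0},
    {"tx": 0.4,"ty": 0,"tz": 0,"wx": 0,"wy": 0,"wz": 0},
    {"tx": 0.4,"ty": 0,"tz": 0,"wx": 0,"wy": 0,"wz": 0},
    {"tx": 0.4,"ty": 0,"tz": 0,"wx": 0,"wy": 0,"wz": 0},
    {"tx": 0.4,"ty": 0,"tz": 0,"wx": 0,"wy": 0,"wz": 0},
    {"tx": 0,"ty": 0,"tz": 0,"wx": 0,"wy": 0,"wz": 0}
  ]
}}

```text
time_s: 5.63
ee_pos: [643.8, 92.8, 138.4]
ee_rot: [180.0, 0.2, -173.8]
force: [0.8, 0.8, 1.0]
gripper_width: 0.1
gripper_force: 0.4
```

```bash
python3 -c "
from h import *
go(177,0,135)"
```

```text
t 5.6333 rot [ 1.7999e+02  1.5000e-01 -1.7379e+02] tower [2.135e+02 1.000e-01] z 138.4 F [0.78 0.77 1.02] w 0.1 j [  7.  28.  86.   0.  66. -89.]
tool shift cm [ 3.65 -0.    0.33]
```

>>> {"fn": "move_arm", "kwargs": {
  "plan": [
    {"tx": 0.2,"ty": 0,"tz": 0,"wx": 0,"wy": 0,"wz": 0},
    {"tx": 0.2,"ty": 0,"tz": 0,"wx": 0,"wy": 0,"wz": 0},
    {"tx": 0,"ty": 0,"tz": 0,"wx": 0,"wy": 0,"wz": 0}
  ]
}}

```text
time_s: 5.88
ee_pos: [639.9, 92.4, 137.4]
ee_rot: [180.0, 0.1, -173.8]
force: [3.1, -0.4, 2.5]
gripper_width: 0.4
gripper_force: 1.1
```

>>> {"fn": "move_arm", "kwargs": {
  "plan": [
    {"tx": 0.2,"ty": 0,"tz": 0,"wx": 0,"wy": 0,"wz": 0},
    {"tx": 0.2,"ty": 0,"tz": 0,"wx": 0,"wy": 0,"wz": 0},
    {"tx": 0.1,"ty": 0,"tz": 0,"wx": 0,"wy": 0,"wz": 0}
  ]
}}

```text
time_s: 6.13
ee_pos: [634.6, 91.8, 136.9]
ee_rot: [180.0, -0.0, -173.8]
force: [2.3, 0.5, 1.8]
gripper_width: 0.8
gripper_force: 1.3
```

>>> {"fn": "move_arm", "kwargs": {
  "plan": [
    {"tx": 0.2,"ty": 0,"tz": 0,"wx": 0,"wy": 0,"wz": 0},
    {"tx": 0.2,"ty": 0,"tz": 0,"wx": 0,"wy": 0,"wz": 0},
    {"tx": 0.1,"ty": 0,"tz": 0,"wx": 0,"wy": 0,"wz": 0}
  ]
}}

```text
time_s: 6.38
ee_pos: [629.4, 91.2, 136.9]
ee_rot: [180.0, -0.0, -173.8]
force: [2.1, 0.3, 1.4]
gripper_width: 0.5
gripper_force: 1.3
```

```bash
python3 - <<'E'
from h import *
go(176,0,135)
f=cam("side"); T=cam("top")
cv2.imwrite("pics/s3.png",cv2.resize(np.hstack([f["color"][120:240,195:295],T["color"][140:260,190:290]])[:,:,::-1],None,fx=4,fy=4,interpolation=cv2.INTER_CUBIC))
E
```

```text
t 6.3833 rot [ 1.8000e+02 -2.0000e-02 -1.7379e+02] tower [199.   0.] z 136.9 F [2.08 0.29 1.45] w 0.5 j [  7.  27.  88.   0.  66. -89.]
tool shift cm [ 2.3  -0.    0.19]
```

View pics/s3.png

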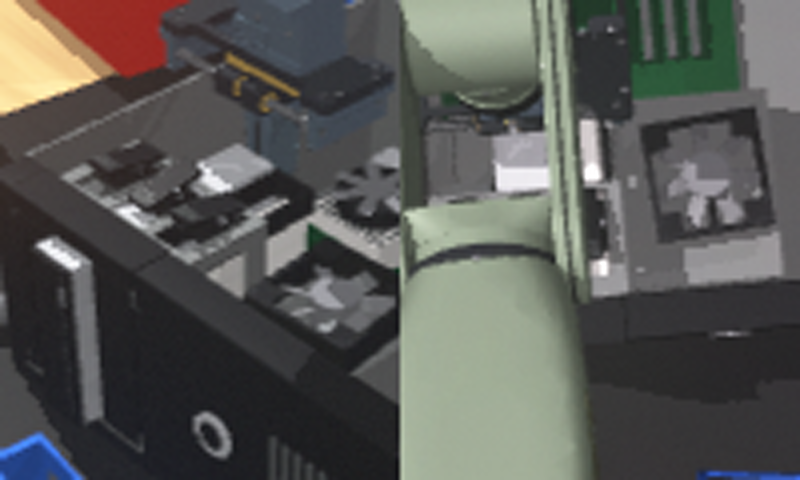

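The drive is sliding at about 2 N and its face already stands out of the front (side crop, around (60,250)). I'll push most of the rest, then measure the face.

>>> {"fn": "move_arm", "kwargs": {
  "plan": [
    {"tx": 0.2,"ty": 0,"tz": 0,"wx": 0,"wy": 0,"wz": 0},
    {"tx": 0.2,"ty": 0,"tz": 0,"wx": 0,"wy": 0,"wz": 0},
    {"tx": 0.2,"ty": 0,"tz": 0,"wx": 0,"wy": 0,"wz": 0},
    {"tx": 0.2,"ty": 0,"tz": 0,"wx": 0,"wy": 0,"wz": 0},
    {"tx": 0.2,"ty": 0,"tz": 0,"wx": 0,"wy": 0,"wz": 0},
    {"tx": 0.2,"ty": 0,"tz": 0,"wx": 0,"wy": 0,"wz": 0},
    {"tx": 0.2,"ty": 0,"tz": 0,"wx": 0,"wy": 0,"wz": 0},
    {"tx": 0.2,"ty": 0,"tz": 0,"wx": 0,"wy": 0,"wz": 0},
    {"tx": 0.1,"ty": 0,"tz": 0,"wx": 0,"wy": 0,"wz": 0},
    {"tx": 0.1,"ty": 0,"tz": 0,"wx": 0,"wy": 0,"wz": 0},
    {"tx": 0,"ty": 0,"tz": 0,"wx": 0,"wy": 0,"wz": 0},
    {"tx": 0,"ty": 0,"tz": 0,"wx": 0,"wy": 0,"wz": 0}
  ]
}}

```text
time_s: 7.48
ee_pos: [611.4, 89.3, 136.8]
ee_rot: [180.0, -0.1, -173.8]
force: [1.0, -0.9, 0.2]
gripper_width: 0.3
gripper_force: 0.3
```

```bash
cat > meas.py <<'E'
from h import *
import sys
y0=float(sys.argv[1]); name=sys.argv[2]
go(176,y0,135)
f=cam("side")
k=10; c=[150,165]
u=proj(f,tw(-20,y0,166))[0]; x0,y_0=int(u[0]-35),int(u[1]-20)
im=np.clip(cv2.resize(f["color"][y_0:y_0+55,x0:x0+75,::-1],None,fx=k,fy=k,interpolation=cv2.INTER_CUBIC)*1.4,0,255).astype(np.uint8)
P=lambda p:tuple(int(v) for v in (proj(f,p)[0]-[x0,y_0]+.5)*k)
for d,col in((30,(0,255,0)),(40,(0,0,255)),(0,(255,0,255))): cv2.line(im,P(tw(-d,y0-20.25,166)),P(tw(-d,y0+20.25,166)),col,1); cv2.line(im,P(tw(-d,y0-20.25,166)),P(tw(-d,y0-20.25,20)),col,1)
cv2.imwrite(f"pics/{name}.png",im)
np.save(name+".npy",f,allow_pickle=True); print(x0,y_0)
E
python3 meas.py 0 m1
```

```text
t 7.4833 rot [ 1.8000e+02 -6.0000e-02 -1.7379e+02] tower [180.9   0. ] z 136.8 F [ 1.   -0.86  0.24] w 0.3 j [  7.  25.  90.   0.  64. -89.]
tool shift cm [ 0.49 -0.    0.18]
171 164
```

View pics/m1.png

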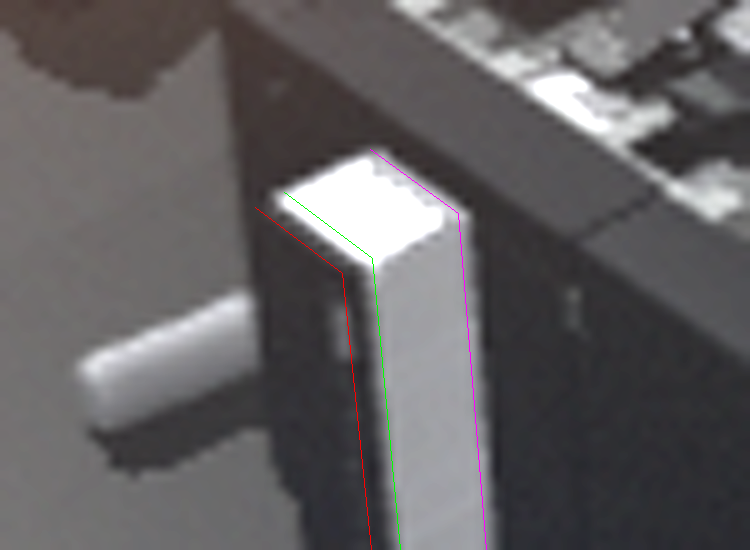

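The face region shows the steel part ending about 30 mm out, with a thin black bezel in front of it reaching to roughly 36. I'll take the bezel edge from brightness profiles.

```bash
cat > prof.py <<'E'
from h import *
import sys
f=np.load(sys.argv[1]+".npy",allow_pickle=True).item(); y0=float(sys.argv[2]); g=f["color"].astype(np.float32).sum(2)
xs=np.arange(-56,12,2.)
def line(pts): 
    u=proj(f,pts).astype(np.float32); return cv2.remap(g,u[:,:1],u[:,1:],cv2.INTER_LINEAR)[:,0]
print("x   ",xs.astype(int))
for lab,ps in(("top",[[tw(x,y0+d,166) for x in xs] for d in(-8,-4,0,4,8)]),("side",[[tw(x,y0-20.25,z) for x in xs] for z in(60,75,90,105,120,135)])):
    print(lab,np.median([line(p) for p in ps],0).astype(int))
for z in (45,75,105,135): print(z,line([tw(x,y0-20.25,z) for x in xs]).astype(int))
E
python3 prof.py m1 0
```

```text
x    [-56 -54 -52 -50 -48 -46 -44 -42 -40 -38 -36 -34 -32 -30 -28 -26 -24 -22
 -20 -18 -16 -14 -12 -10  -8  -6  -4  -2   0   2   4   6   8  10]
top [147 119 117 116 116 117 117 124 144 177 253 420 621 726 740 741 740 736
 728 725 725 725 725 725 701 604 529 462 396 282 178 130 118 118]
side [109 109 108 108 109 113 118 121 117 109 124 168 235 298 344 347 346 346
 346 347 347 349 349 349 349 349 350 346 330 285 207 137 111 109]
45 [218 181 139 111 107 113 124 127 123 109 125 175 249 325 343 343 343 343
 344 346 345 346 347 347 347 346 347 334 319 262 195 149 108 106]
75 [106 105 106 106 105 108 114 122 117 104 124 159 235 301 334 349 350 349
 347 347 347 349 350 351 353 353 353 353 338 314 224 116 105 106]
105 [112 111 111 109 109 111 117 124 116 111 130 174 240 294 342 346 345 344
 344 346 347 345 347 348 346 346 348 343 324 275 189 138 116 110]
135 [110 110 110 114 116 119 123 130 135 135 129 168 233 295 342 342 343 345
 344 345 344 344 344 345 347 348 346 337 325 281 227 146 111 110]
```

```bash
cat > diff.py <<'E'
from h import *
import sys
f=np.load(sys.argv[1]+".npy",allow_pickle=True).item(); y0=float(sys.argv[2]); F=np.load("side0.npy",allow_pickle=True).item()
d=(f["color"].astype(np.float32)-F["color"].astype(np.float32)).sum(2)
xs=np.arange(-60,10,2.)
def line(pts): 
    u=proj(f,pts).astype(np.float32); return cv2.remap(d,u[:,:1],u[:,1:],cv2.INTER_LINEAR)[:,0]
print(xs.astype(int))
print("top ",np.median([line([tw(x,y0+k,166) for x in xs]) for k in np.arange(-14,15,2)],0).astype(int))
for z in(50,90,130,150): print("side",z,np.median([line([tw(x,y0-20.25,z+k) for x in xs]) for k in range(-15,16,3)],0).astype(int))
E
python3 diff.py m1 0
```

```text
[-60 -58 -56 -54 -52 -50 -48 -46 -44 -42 -40 -38 -36 -34 -32 -30 -28 -26
 -24 -22 -20 -18 -16 -14 -12 -10  -8  -6  -4  -2   0   2   4   6   8]
top  [  8   8   7   8   8   7   9  10  11  17  38  72 144 318 520 619 635 638
 637 631 623 619 619 618 619 618 591 500 401 353 285 169  62  17   8]
side 50 [  0  -9 -55 -92 -63 -73 -38 -14   2   4   1  -3  12  59 125 192 222 238
 244 247 244 243 244 247 245 246 245 245 242 235 225 176 101  43  13]
side 90 [-44 -10  -6 -11  -7  -3  -2   4  15  20  12   9  24  72 138 205 244 246
 246 246 247 250 251 251 250 248 245 240 236 237 225 178 114  44   8]
side 130 [  8   8   8   7   9  14  17  23  29  32  35  25  33  71 142 209 244 244
 244 244 245 247 247 244 243 243 239 232 222 235 214 174 108  38  10]
side 150 [  9  10   9   9   9  11  20  40  66  96  81  37  39  73 145 200 244 244
 244 243 244 248 246 244 243 236 219 196 167 176 204 171  98  38   6]
```

The steel part is about 35 mm out and the rear-edge calculation also gives about 35. I'll push 3 mm more, back off, rise, and verify the displacement from the rear edge in the top view.

>>> {"fn": "move_arm", "kwargs": {
  "plan": [
    {"tx": 0.1,"ty": 0,"tz": 0,"wx": 0,"wy": 0,"wz": 0},
    {"tx": 0.1,"ty": 0,"tz": 0,"wx": 0,"wy": 0,"wz": 0},
    {"tx": 0.1,"ty": 0,"tz": 0,"wx": 0,"wy": 0,"wz": 0},
    {"tx": 0,"ty": 0,"tz": 0,"wx": 0,"wy": 0,"wz": 0},
    {"tx": -1.5,"ty": 0,"tz": 0,"wx": 0,"wy": 0,"wz": 0},
    {"tx": -1,"ty": 0,"tz": 0,"wx": 0,"wy": 0,"wz": 0},
    {"tx": 0,"ty": 0,"tz": -3,"wx": 0,"wy": 0,"wz": 0},
    {"tx": 0,"ty": 0,"tz": -3,"wx": 0,"wy": 0,"wz": 0},
    {"tx": 0,"ty": 0,"tz": -3.5,"wx": 0,"wy": 0,"wz": 0},
    {"tx": 0,"ty": 0,"tz": -1.5,"wx": 0,"wy": 0,"wz": 0}
  ]
}}

```text
time_s: 8.37
ee_pos: [634.6, 91.9, 251.6]
ee_rot: [180.0, 0.3, -173.8]
force: [-0.0, 0.2, 1.4]
gripper_width: 0.6
gripper_force: 0.0
```

```bash
cat > rear.py <<'E'
from h import *
import sys
y0=float(sys.argv[1]); f=cam("top"); F=np.load("top0.npy",allow_pickle=True).item(); xs=np.arange(130,216,3.)
print(xs.astype(int))
for h in(F,f):
    g=h["color"].astype(np.float32).sum(2)
    for d in (-13,13):
        u=np.array([proj(h,tw(x,y0+d,166))[0] for x in xs],np.float32); print(d,cv2.remap(g,u[:,:1],u[:,1:],cv2.INTER_LINEAR)[:,0].astype(int))
np.save("m2.npy",cam("side"),allow_pickle=True)
go(58,-45,198)
E
python3 rear.py 0; python3 diff.py m2 0
```

```text
[130 133 136 139 142 145 148 151 154 157 160 163 166 169 172 175 178 181
 184 187 190 193 196 199 202 205 208 211 214]
-13 [739 738 739 739 739 739 740 740 739 739 737 737 737 737 737 736 736 736
 734 733 734 733 731 608 259 148 147 147 146]
13 [736 736 737 737 738 738 737 736 736 734 734 734 734 735 734 733 733 733
 732 730 729 727 727 543 276 157 145 145 143]
-13 [635 650 614 622 629 637 644 649 655 646 538 444 423 472 456 407 387 412
 426 412 448 475 457 432 414 415 400 398 381]
13 [721 720 721 719 717 717 716 714 714 699 474 303 289 298 301 302 303 304
 290 192 163 199 248 227 169 128 109 140 208]
t 8.4667 rot [ 179.99    0.36 -173.79] tower [2.045e+02 1.000e-01] z 250.8 F [-0.4  -0.06 -0.09] w 0.4 j [  7.  23.  77.   0.  80. -89.]
tool shift cm [14.68 -4.51  5.19]
[-60 -58 -56 -54 -52 -50 -48 -46 -44 -42 -40 -38 -36 -34 -32 -30 -28 -26
 -24 -22 -20 -18 -16 -14 -12 -10  -8  -6  -4  -2   0   2   4   6   8]
top  [  9  10   9  10  11  10  11  13  23  52  94 195 399 570 634 636 637 639
 638 633 625 621 621 620 620 618 594 503 406 356 290 170  61  20  11]
side 50 [-22 -64 -96 -97 -91 -79 -45  -5   4  -2  -4  27  84 153 204 231 236 239
 245 249 246 242 242 244 246 248 245 244 242 237 226 178 103  46  13]
side 90 [-48 -11  -6  -6  -1   3   9  17  18  11   8  38  96 165 229 246 250 248
 249 249 249 255 255 252 251 249 246 244 240 237 227 180 116  49  11]
side 130 [ 10  11  11  12  11  18  26  30  30  25  22  43  98 162 224 246 247 246
 248 247 248 249 248 247 247 246 242 234 226 235 214 173 110  38  12]
side 150 [ 12  12  10  12  12  28  58  94  94  66  32  49 101 165 228 246 246 247
 246 245 246 248 247 248 246 240 220 198 169 177 207 175 100  45  12]
```

The rear edge moved from 200.3 to about 160.5, so the face stands 40 mm out. Next is the right lock.

>>> {"fn": "move_arm", "kwargs": {
  "plan": [
    {"tx": 2,"ty": -0.9,"tz": 0,"wx": 0,"wy": 0,"wz": 0},
    {"tx": 3,"ty": -0.9,"tz": 0,"wx": 0,"wy": 0,"wz": 0},
    {"tx": 3,"ty": -0.9,"tz": 0,"wx": 0,"wy": 0,"wz": 0},
    {"tx": 3,"ty": -0.9,"tz": 0,"wx": 0,"wy": 0,"wz": 0},
    {"tx": 2,"ty": -0.9,"tz": 0,"wx": 0,"wy": 0,"wz": 0},
    {"tx": 1.2,"ty": 0,"tz": 0,"wx": 0,"wy": 0,"wz": 0},
    {"tx": 0,"ty": 0,"tz": 2,"wx": 0,"wy": 0,"wz": 0},
    {"tx": 0,"ty": 0,"tz": 2,"wx": 0,"wy": 0,"wz": 0},
    {"tx": 0,"ty": 0,"tz": 1,"wx": 0,"wy": 0,"wz": 0},
    {"tx": 0,"ty": 0,"tz": 0,"wx": 0,"wy": 0,"wz": 0},
    {"tx": 0,"ty": 0,"tz": 0,"wx": 0,"wy": 0,"wz": 0},
    {"tx": 0,"ty": 0,"tz": 0,"wx": 0,"wy": 0,"wz": 0}
  ]
}}

```text
time_s: 9.47
ee_pos: [498.2, 31.8, 197.5]
ee_rot: [180.0, 0.1, -173.8]
force: [1.1, 0.8, -0.0]
gripper_width: 0.7
gripper_force: 0.0
```

```bash
python3 -c "
from h import *
go(60,-45,177.5)"
```

```text
t 9.4667 rot [ 1.8000e+02  5.0000e-02 -1.7378e+02] tower [ 62.2 -44.8] z 197.5 F [ 1.07  0.82 -0.  ] w 0.7 j [  2.  12. 101.   0.  67. -94.]
tool shift cm [ 0.22 -0.02  1.99]
```

>>> {"fn": "move_arm", "kwargs": {
  "plan": [
    {"tx": 0.4,"ty": 0,"tz": 0.5,"wx": 0,"wy": 0,"wz": 0},
    {"tx": 0,"ty": 0,"tz": 0.4,"wx": 0,"wy": 0,"wz": 0},
    {"tx": 0,"ty": 0,"tz": 0.3,"wx": 0,"wy": 0,"wz": 0},
    {"tx": 0,"ty": 0,"tz": 0.3,"wx": 0,"wy": 0,"wz": 0},
    {"tx": 0,"ty": 0,"tz": 0.3,"wx": 0,"wy": 0,"wz": 0},
    {"tx": 0,"ty": 0,"tz": 0.25,"wx": 0,"wy": 0,"wz": 0},
    {"tx": 0,"ty": 0,"tz": 0,"wx": 0,"wy": 0,"wz": 0},
    {"tx": 0,"ty": 0,"tz": 0,"wx": 0,"wy": 0,"wz": 0}
  ]
}}

```text
time_s: 10.13
ee_pos: [492.6, 31.1, 179.2]
ee_rot: [-180.0, -0.0, -173.8]
force: [-9.7, 0.0, 20.3]
gripper_width: 0.0
gripper_force: 10.6
```

```bash
python3 -c "
from h import *
go(58,-45,240)"
```

```text
t 10.1333 rot [-180.     -0.   -173.79] tower [ 56.5 -45. ] z 179.2 F [-9.690e+00  1.000e-02  2.033e+01] w 0.0 j [  2.  13. 103.  -0.  64. -94.]
tool shift cm [-0.15  0.   -6.08]
```

The reading matches the first lock: end stop reached. Now I'll go behind the hdd.

>>> {"fn": "move_arm", "kwargs": {
  "plan": [
    {"tx": 0,"ty": 0,"tz": -3,"wx": 0,"wy": 0,"wz": 0},
    {"tx": 0,"ty": 0,"tz": -3,"wx": 0,"wy": 0,"wz": 0},
    {"tx": -2,"ty": 0,"tz": 0,"wx": 0,"wy": 0,"wz": 0},
    {"tx": -3,"ty": 0,"tz": 0,"wx": 0,"wy": 0,"wz": 0},
    {"tx": -3,"ty": 0,"tz": 0,"wx": 0,"wy": 0,"wz": 0},
    {"tx": -3,"ty": 0,"tz": 0,"wx": 0,"wy": 0,"wz": 0},
    {"tx": -3,"ty": 0,"tz": 0,"wx": 0,"wy": 0,"wz": 0},
    {"tx": -2,"ty": 0,"tz": 0,"wx": 0,"wy": 0,"wz": 0},
    {"tx": 0,"ty": 0,"tz": 0,"wx": 0,"wy": 0,"wz": 0},
    {"tx": 0,"ty": 0,"tz": 0,"wx": 0,"wy": 0,"wz": 0}
  ]
}}

```text
time_s: 10.97
ee_pos: [653.1, 48.5, 235.1]
ee_rot: [180.0, -0.1, -173.8]
force: [-0.3, -0.7, -0.7]
gripper_width: 0.5
gripper_force: 0.0
```

```bash
python3 -c "
from h import *
go(212,-45,136)"
```

```text
t 10.9667 rot [ 1.7999e+02 -7.0000e-02 -1.7379e+02] tower [217.9 -45. ] z 235.1 F [-0.32 -0.7  -0.69] w 0.5 j [  3.  25.  76.   0.  79. -93.]
tool shift cm [ 0.58 -0.    9.91]
```

>>> {"fn": "move_arm", "kwargs": {
  "plan": [
    {"tx": 0,"ty": 0,"tz": 3,"wx": 0,"wy": 0,"wz": 0},
    {"tx": 0,"ty": 0,"tz": 3,"wx": 0,"wy": 0,"wz": 0},
    {"tx": 0,"ty": 0,"tz": 2.5,"wx": 0,"wy": 0,"wz": 0},
    {"tx": 0,"ty": 0,"tz": 1.3,"wx": 0,"wy": 0,"wz": 0},
    {"tx": 0,"ty": 0,"tz": 0,"wx": 0,"wy": 0,"wz": 0},
    {"tx": 0.5,"ty": 0,"tz": 0,"wx": 0,"wy": 0,"wz": 0},
    {"tx": 0.5,"ty": 0,"tz": 0,"wx": 0,"wy": 0,"wz": 0},
    {"tx": 0.4,"ty": 0,"tz": 0,"wx": 0,"wy": 0,"wz": 0},
    {"tx": 0.2,"ty": 0,"tz": 0,"wx": 0,"wy": 0,"wz": 0},
    {"tx": 0,"ty": 0,"tz": 0,"wx": 0,"wy": 0,"wz": 0}
  ]
}}

```text
time_s: 11.8
ee_pos: [636.4, 46.7, 139.8]
ee_rot: [-180.0, 0.1, -173.8]
force: [0.2, -0.1, 0.2]
gripper_width: 0.6
gripper_force: 0.0
```

>>> {"fn": "move_arm", "kwargs": {
  "plan": [
    {"tx": 0.2,"ty": 0,"tz": 0,"wx": 0,"wy": 0,"wz": 0},
    {"tx": 0.2,"ty": 0,"tz": 0,"wx": 0,"wy": 0,"wz": 0},
    {"tx": 0.2,"ty": 0,"tz": 0,"wx": 0,"wy": 0,"wz": 0}
  ]
}}

```text
time_s: 12.05
ee_pos: [632.0, 46.1, 139.1]
ee_rot: [-180.0, 0.2, -173.8]
force: [3.9, 0.3, 0.9]
gripper_width: 0.6
gripper_force: 1.5
```

>>> {"fn": "move_arm", "kwargs": {
  "plan": [
    {"tx": 0.2,"ty": 0,"tz": 0,"wx": 0,"wy": 0,"wz": 0},
    {"tx": 0.2,"ty": 0,"tz": 0,"wx": 0,"wy": 0,"wz": 0},
    {"tx": 0.1,"ty": 0,"tz": 0,"wx": 0,"wy": 0,"wz": 0}
  ]
}}

```text
time_s: 12.3
ee_pos: [626.4, 45.6, 139.0]
ee_rot: [-180.0, 0.1, -173.8]
force: [3.3, 0.3, 3.2]
gripper_width: 0.5
gripper_force: 1.8
```

```bash
python3 -c "
from h import *
go(157.5,-45,136)"
```

```text
t 12.3 rot [-1.8000e+02  1.2000e-01 -1.7379e+02] tower [191. -45.] z 139.0 F [3.31 0.34 3.17] w 0.5 j [  3.  26.  89.   0.  65. -93.]
tool shift cm [3.35 0.   0.3 ]
```

The hdd is sliding. Push 3.2 cm more, gently.

>>> {"fn": "move_arm", "kwargs": {
  "plan": [
    {"tx": 0.3,"ty": 0,"tz": 0,"wx": 0,"wy": 0,"wz": 0},
    {"tx": 0.3,"ty": 0,"tz": 0,"wx": 0,"wy": 0,"wz": 0},
    {"tx": 0.3,"ty": 0,"tz": 0,"wx": 0,"wy": 0,"wz": 0},
    {"tx": 0.3,"ty": 0,"tz": 0,"wx": 0,"wy": 0,"wz": 0},
    {"tx": 0.3,"ty": 0,"tz": 0,"wx": 0,"wy": 0,"wz": 0},
    {"tx": 0.3,"ty": 0,"tz": 0,"wx": 0,"wy": 0,"wz": 0},
    {"tx": 0.3,"ty": 0,"tz": 0,"wx": 0,"wy": 0,"wz": 0},
    {"tx": 0.3,"ty": 0,"tz": 0,"wx": 0,"wy": 0,"wz": 0},
    {"tx": 0.3,"ty": 0,"tz": 0,"wx": 0,"wy": 0,"wz": 0},
    {"tx": 0.2,"ty": 0,"tz": 0,"wx": 0,"wy": 0,"wz": 0},
    {"tx": 0.1,"ty": 0,"tz": 0,"wx": 0,"wy": 0,"wz": 0},
    {"tx": 0.1,"ty": 0,"tz": 0,"wx": 0,"wy": 0,"wz": 0}
  ]
}}

```text
time_s: 13.3
ee_pos: [594.8, 42.2, 138.4]
ee_rot: [180.0, 0.0, -173.8]
force: [3.8, -0.6, 1.7]
gripper_width: 0.5
gripper_force: 1.9
```

```bash
python3 -c "
from h import *
go(157.5,-45,136)"
```

```text
t 13.3 rot [ 179.99    0.   -173.79] tower [159.2 -45. ] z 138.4 F [ 3.81 -0.65  1.7 ] w 0.5 j [  3.  23.  93.   0.  63. -93.]
tool shift cm [ 0.17 -0.    0.24]
```

>>> {"fn": "move_arm", "kwargs": {
  "plan": [
    {"tx": 0.1,"ty": 0,"tz": 0,"wx": 0,"wy": 0,"wz": 0},
    {"tx": 0,"ty": 0,"tz": 0,"wx": 0,"wy": 0,"wz": 0},
    {"tx": -1.5,"ty": 0,"tz": 0,"wx": 0,"wy": 0,"wz": 0},
    {"tx": -1.5,"ty": 0,"tz": 0,"wx": 0,"wy": 0,"wz": 0},
    {"tx": 0,"ty": 0,"tz": -3,"wx": 0,"wy": 0,"wz": 0},
    {"tx": 0,"ty": 0,"tz": -4,"wx": 0,"wy": 0,"wz": 0},
    {"tx": 0,"ty": 0,"tz": -4,"wx": 0,"wy": 0,"wz": 0},
    {"tx": 0,"ty": 2,"tz": 0,"wx": 0,"wy": 0,"wz": 0},
    {"tx": 0,"ty": 3.5,"tz": 0,"wx": 0,"wy": 0,"wz": 0},
    {"tx": 0,"ty": 3.5,"tz": 0,"wx": 0,"wy": 0,"wz": 0},
    {"tx": 0,"ty": 3.5,"tz": 0,"wx": 0,"wy": 0,"wz": 0},
    {"tx": 0,"ty": 3.5,"tz": 0,"wx": 0,"wy": 0,"wz": 0}
  ]
}}

```text
time_s: 14.3
ee_pos: [604.0, 205.1, 247.0]
ee_rot: [-179.9, -0.4, -173.8]
force: [-0.0, 1.1, 0.7]
gripper_width: 0.5
gripper_force: 0.0
```

>>> {"fn": "move_arm", "kwargs": {
  "plan": [
    {"tx": 0,"ty": 3.5,"tz": 0,"wx": 0,"wy": 0,"wz": 0},
    {"tx": 0,"ty": 3.5,"tz": 0,"wx": 0,"wy": 0,"wz": 0},
    {"tx": 0,"ty": 3.5,"tz": 0,"wx": 0,"wy": 0,"wz": 0},
    {"tx": 0,"ty": 3.5,"tz": 0,"wx": 0,"wy": 0,"wz": 0},
    {"tx": 0,"ty": 2,"tz": 0,"wx": 0,"wy": 0,"wz": 0},
    {"tx": 0,"ty": 0,"tz": 0,"wx": 0,"wy": 0,"wz": 0},
    {"tx": 0,"ty": 0,"tz": 0,"wx": 0,"wy": 0,"wz": 0},
    {"tx": 0,"ty": 0,"tz": 0,"wx": 0,"wy": 0,"wz": 0}
  ]
}}

```text
time_s: 14.97
ee_pos: [588.3, 362.2, 247.4]
ee_rot: [-179.9, -0.2, -173.8]
force: [-0.1, 0.6, 0.4]
gripper_width: 1.0
gripper_force: 0.0
```

```bash
python3 rear.py -45; python3 - <<'E'
from h import *
a=cam("top");b=np.load("m2.npy",allow_pickle=True).item()
ims=[cv2.resize(a["color"][150:240,190:270,::-1],(400,450),interpolation=cv2.INTER_CUBIC),cv2.resize(b["color"][145:235,185:265,::-1],(400,450),interpolation=cv2.INTER_CUBIC)]
cv2.imwrite("pics/end.png",np.clip(np.hstack(ims)*1.3,0,255).astype(np.uint8))
E
```

```text
[130 133 136 139 142 145 148 151 154 157 160 163 166 169 172 175 178 181
 184 187 190 193 196 199 202 205 208 211 214]
-13 [725 713 710 716 722 690 694 664 669 683 682 683 713 590 471 255 191 273
 319 235 167 159 158 158 157 154 149 149 147]
13 [170 174 174 168 166 164 159 158 158 155 157 184 229 271 277 145 168 293
 322 213 167 153 151 151 148 148 149 149 149]
-13 [486 386 161 190 275 293 296 298 301 300 301 303 305 308 310 310 306 305
 304 220 151 141 140 140 141 138 132 131 132]
13 [230 196 127 186 270 276 275 282 302 300 298 296 292 291 304 288 304 305
 306 198 147 135 132 134 131 129 130 131 131]
t 15.0667 rot [-1.7993e+02 -9.0000e-02 -1.7388e+02] tower [188.  273.4] z 248.1 F [-0.04 -0.2  -1.07] w 0.3 j [ 31.  28.  69.  -0.  83. -66.]
tool shift cm [ 12.95 -31.85   5.07]
```

View pics/end.png

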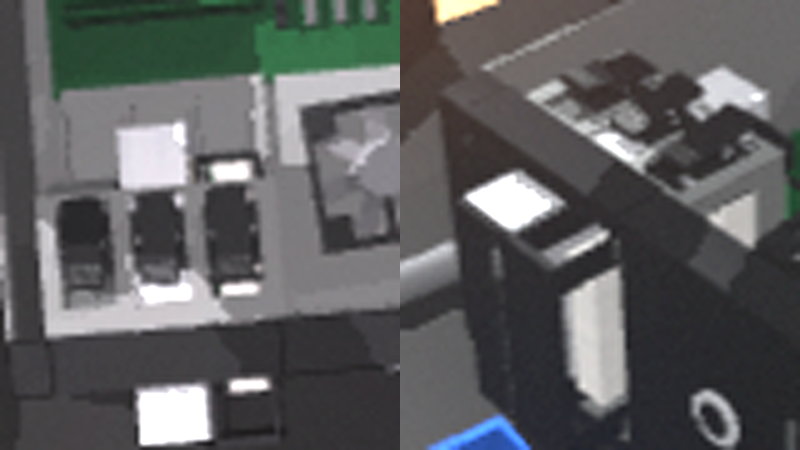

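Both drives stand out by the same amount: white optical at (175,415) and black hdd frame at (250,410) in the top crop. The hdd rear bar moved from about 177 to 136, so 40 mm. The left rocker is still raised and the reader still in, and the arm is clear of everything.

```bash
python3 -c "
from workcell import env
print(env.job_done())"
```

```text
the job is handed in; nothing more can be done
None
```

The job is handed in: the optical drive went first, then the hard disk. Both are unlocked and measure about 40 mm out of the front, and the card reader is still in and locked.

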